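Line up the workshop jars on their board by height

ROBOT

A 6-joint arm with a two-finger parallel gripper is mounted at the origin on a cart in front of the work surface, level with it; the furniture and walls round the work are solid. World frame = base frame: x ahead of the robot, y to its left, z up, the work surface at z = 0. Lengths are in m, angles in rad, forces in N, time in s.
With the tool pointing down it reaches from about 0.4 to 0.925 m from the base axis. Payload 3.4 kg.
Tool frame: the origin (TCP) lies at the very end of the fingers, on their centre line; the grasp point (between the pads) lies 19 mm behind it; z points along the fingers, y is the line along which they close (so a half turn about z gives the same grasp; the last joint's range is limited). The gripper opens to 85 mm and grips with 20 to 120 N. Pads are 22 mm wide; open, the fingers measure 114 mm over their backs; the gripper's body (76 mm by 85 mm) begins 54 mm behind the grasp point. The pads swing forward as they close: fully open they stand 13 mm farther back than shut.
Start: joints at [-1.325, 0.307, 1.506, -0, 1.328, -0.073], TCP at [0.18, -0.546, 0.231] pointing down, gripper open.
Joint ranges: [-3.12, 3.12], [-1.05, 2.28], [0.14, 2.33], [-1.42, 4.57], [0.1, 2.73], [-2.68, 2.68]. Speed limits (rad/s): [2.57, 2.57, 3.14, 3.14, 3.14, 3.14].

INTERFACE

Orientations are given as a unit quaternion [x, y, z, w].
In Python, from workcell import env, vision, workorder gives the robot as it stands.
- The arm moves only by the tool apply_moves, never from a script. Its argument "rows" is a list of rows, each a list of 7 numbers: the shift along the tool's x, y, z in cm, then the turn, a rotation vector about the tool's x, y, z in degrees, then the finger opening in cm, from 0 to 8.54. In form: [[dx, dy, dz, rx, ry, rz, grip], ...]. A call has 1 to 20 rows; each row shifts and turns the commanded pose from where the row before left it, along the tool's axes as they then stand; what a row does not reach is not made up. A row lasts 1/12 s, in which the tool goes at most 41.7 mm and 7.16 degrees, less where a joint would pass 70% of its speed; a pose out of reach is approached as far as the arm can. A call is refused whole if a number of a shift passes 4.17 or a number of a turn 7.16, either way. A call with a gripper value outside its range is refused whole. The fingers move at their own pace and stop on an object; "force" is the grip in N (left out, the last holds). Time passes only in rows, so rows that do not move let the fingers close. It gives the time, the measured TCP pose, the force, the opening and the grip force at its end, in the units of the state.
- env.sense(): the state, without advancing time (a new reading comes with each control period).
- vision.get_image(name): name is "scene" or "side" or "wrist"; returns a dict with "image" (384x512x3 uint8, red, green, blue), "camera_matrix" (3x3 intrinsics, pixels), "extrinsics" (4x4, takes a point from camera to world coordinates); the wrist camera has in their place "mount" (4x4, takes a point from camera to tool coordinates, whose origin is the TCP and whose axes are the flange's). Camera axes: x right, y up, looking along -z (the intrinsics and any distortion apply to the point x, -y, -z); pixel columns grow to the right and rows downward; lengths in m; the calibration is good to about 2 mm. The wrist camera is an equidistant fisheye: a pixel r from the principal point sees the ray r / f radians off the axis. A picture is of the moment at which its call begins: read the wrist's pose just before it. There is no depth.
- workorder.job_done(): hands the job in; it is judged then, once.
The state is a dict: "time": time; "joints": joint angles; "qd": joint speeds; "joint_torque": joint torques, N m; "tcp_pos": TCP position; "eef_rot": TCP orientation; "wrist_force": force on the tool from outside, world axes, zero at the start; "wrist_torque": the same for the moment, N m; "width": finger opening in m; "finger_force": force on a finger pad.
Only numpy, scipy, OpenCV 4.12 (cv2) and the standard library are available. Lean on these libraries where they do the work, as an engineer would, in place of code of your own. Each camera call takes 0.05 s, during which the arm holds its last target. There are 200 camera calls.

TASK

Stand the four lidded glass jars on the dark wooden board in order of height, one in the middle of each cork coaster: the shortest on the coaster at the brass bar, the tallest at the other end of the row, by the black bar. Keep the jars upright all the time, and leave the flux bottle (yellow label, red nozzle) standing where it is.

Things in the scene. Friction and masses are not known exactly. Their poses are not given: they have to be found in the camera images.
- jar_bits_mid (a point): The shortest of the four glass jars: 56 mm high over its lid, 48 mm in diameter, with a pale brass (cream-gold) lid and tan contents behind the glass; 0.12 to 0.26 kg, closed, to be gripped no higher than 52 mm above its base. The point is its centre, half-way up (28 mm above its base); its z axis points up through the lid. Starts loose and upright on the bench.
- jar_pickle_mid (a point): The second shortest of the four glass jars: 64 mm high over its lid, 52 mm in diameter, with a black lid; 0.12 to 0.26 kg, closed, to be gripped no higher than 60 mm above its base. The point is its centre, half-way up (32 mm above its base); its z axis points up through the lid. Starts loose and upright on the bench.
- jar_spirit_mid (a point): The second tallest of the four glass jars: 80 mm high over its lid, 60 mm in diameter, with a white lid, the widest jar; 0.12 to 0.26 kg, closed, to be gripped no higher than 75 mm above its base. The point is its centre, half-way up (40 mm above its base); its z axis points up through the lid. Starts loose and upright on the bench.
- jar_tall_mid (a point): The tallest of the four glass jars: 100 mm high over its lid, 44 mm in diameter, with a red lid, the slimmest jar; 0.12 to 0.26 kg, closed, to be gripped no higher than 95 mm above its base. The point is its centre, half-way up (50 mm above its base); its z axis points up through the lid. Starts loose and upright on the bench.
- coaster_a: First coaster of the row, at its left end as the robot sees it: cork disc, 68 mm in diameter, 4 mm thick, fixed on the dark wooden board (10 mm thick, top of cork 14 mm above the bench). Origin: centre of its underside, 10 mm above the bench; y axis along the row toward the left end, x axis across the row, away from the robot. Coasters are 80 mm apart.
- coaster_b: Second coaster from the left end of the row: cork disc, 68 mm in diameter, 4 mm thick, fixed on the dark wooden board (10 mm thick, top of cork 14 mm above the bench). Origin: centre of its underside, 10 mm above the bench; y axis along the row toward the left end, x axis across the row, away from the robot. Coasters are 80 mm apart.
- coaster_c: Third coaster from the left end of the row: cork disc, 68 mm in diameter, 4 mm thick, fixed on the dark wooden board (10 mm thick, top of cork 14 mm above the bench). Origin: centre of its underside, 10 mm above the bench; y axis along the row toward the left end, x axis across the row, away from the robot. Coasters are 80 mm apart.
- coaster_d: Fourth coaster of the row, at its right end as the robot sees it: cork disc, 68 mm in diameter, 4 mm thick, fixed on the dark wooden board (10 mm thick, top of cork 14 mm above the bench). Origin: centre of its underside, 10 mm above the bench; y axis along the row toward the left end, x axis across the row, away from the robot. Coasters are 80 mm apart.
- brass_bar: Brass bar, 16 x 50 x 14 mm, fixed on the board at one end of the row: it lies 72 mm behind the centre of an end coaster (left or right, it varies) and marks the end for the shortest jar. A like bar in black lies behind the coaster at the other end. Origin: centre of its underside, 10 mm above the bench; long axis y, along the row.
- flux_bottle_mid (a point): Bystander: loose plastic flux bottle with a yellow label and a red nozzle cap, 43 mm in diameter, 108 mm high, standing near the jars in front of the board's right end. The point is its centre, 54 mm above its base. Not to be moved.
Not all that is in view belongs to the job. Leave any purple look-alike of the part that bears jar_pickle_mid alone.

How it is judged:
By the outcome, as a careful person would: the job done as asked, in the order asked, and still so for the second after the job is handed in, with the robot touching nothing.
It also fails if it takes over 96 s, if anything falls off the work surface, if the arm or the gripper's body presses on something with over 40 N, if the wrist force passes 120 N, or if a joint passes its speed limit or range.

## Working session

There is one attempt and no reset: what is moved stays moved. The work goes in short steps, Python scripts to look and compute and a tool call to move; the robot and the scene stay as the last step left them, time stands still between calls to the robot, and variables do not carry over. Pictures are saved under pics/ and viewed, at most 14 in all, crops included, and the job is handed in when it is done.

Besides the shell and the picture viewer there is one more tool, called after "Call:" in YAML: its name, and indented under it one key for each argument. apply_moves: Moves the arm, as the interface text tells. Its arguments: {"type":"object","properties":{"rows":{"type":"array","items":{"type":"array","items":{"type":"number"}}},"force":{"type":"number"}},"required":["rows"]}

```bash
mkdir -p pics; cat > h.py <<'E'
import numpy as np, cv2
from workcell import env, vision, workorder
def save(n,f):
    d=vision.get_image(n); cv2.imwrite(f,d['image'][:,:,::-1]); np.savez(f+'.npz',**{k:np.array(v) for k,v in d.items()}); return d
def ray(d,u,v):
    K=np.array(d['camera_matrix']);E=np.array(d['extrinsics'])
    c=np.linalg.inv(K)@[u,v,1]; c=np.array([c[0],-c[1],-c[2]])
    return E[:3,3],E[:3,:3]@c
def onplane(d,u,v,z):
    o,r=ray(d,u,v); return o+r*(z-o[2])/r[2]
def proj(d,p):
    E=np.array(d['extrinsics']);c=E[:3,:3].T@(np.array(p)-E[:3,3]);q=np.array(d['camera_matrix'])@[c[0],-c[1],-c[2]];return q[:2]/q[2]
E
python3 - <<'E'
from h import *
for n in('scene','side'):
    d=save(n,f'pics/{n}0.png');print([k for k in d]);print(np.round(d['camera_matrix'],1),np.round(d['extrinsics'],3))
s=env.sense();print(s)
E
```

```text
['image', 'camera_matrix', 'extrinsics']
[[456.2   0.  263.4]
 [  0.  456.2 188.7]
 [  0.    0.    1. ]] [[-0.852  0.232 -0.47  -0.042]
 [-0.523 -0.335  0.784  0.999]
 [ 0.025  0.913  0.406  0.485]
 [ 0.     0.     0.     1.   ]]
['image', 'camera_matrix', 'extrinsics']
[[433.3   0.  255. ]
 [  0.  433.3 193.5]
 [  0.    0.    1. ]] [[-0.974  0.129 -0.189  0.281]
 [-0.228 -0.578  0.784  0.923]
 [-0.008  0.806  0.592  0.631]
 [ 0.     0.     0.     1.   ]]
{'time': 0.1, 'joints': array([-1.32550913e+00,  3.07505429e-01,  1.50755043e+00,  1.55990101e-05,
        1.32839938e+00, -7.34749377e-02]), 'qd': array([ 0.00044909, -0.00163506, -0.00134587,  0.00162806,  0.00036339,
       -0.00074892]), 'joint_torque': array([ 5.53542884e-05, -4.58529139e+01, -2.52607441e+01, -1.95348575e-04,
        5.61428213e-03,  1.00129134e-05]), 'tcp_pos': array([ 0.18004247, -0.54542297,  0.23046611]), 'eef_rot': array([ 9.87325571e-01,  1.58705226e-01, -7.23634321e-05, -9.28506440e-04]), 'wrist_force': array([ 0.32720522, -0.40612841,  0.18132194]), 'wrist_torque': array([ 0.02296439, -0.00739851,  0.00837697]), 'finger_force': 0.0, 'width': 0.08540886073711766}
```

View pics/scene0.png

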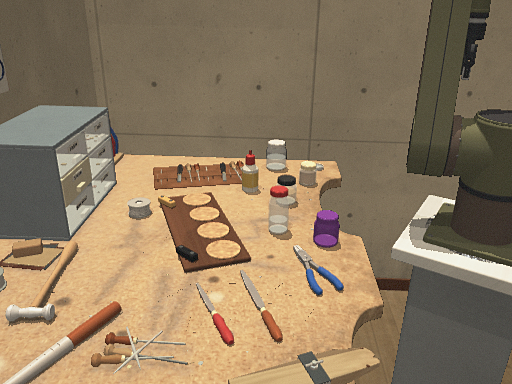

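View pics/side0.png

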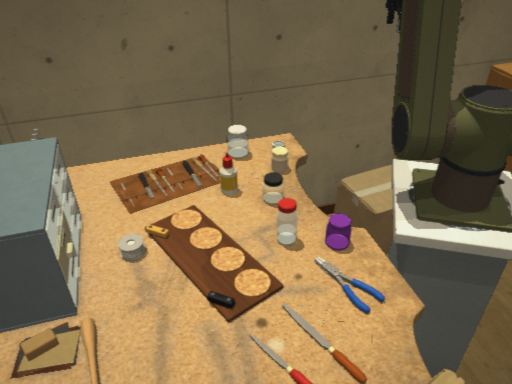

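The scene view shows the board with the brass bar at its far (robot's right) end (~165,201) and the black bar at the near/left end (~186,254). The lids are red (279,191), black (287,181), white (276,143) and cream (308,166); the flux bottle is at (250,172) and the purple decoy at (326,228). The side view agrees: red (287,205), black (273,179), white (237,130), cream (280,152).

```bash
cat > m.py <<'E'
from h import *
D={n:{k:v for k,v in np.load(f'pics/{n}0.png.npz').items()} for n in('scene','side')}
def comps(m,win,amin=15):
    x0,y0,x1,y1=win; k=np.zeros_like(m,np.uint8);k[y0:y1,x0:x1]=m[y0:y1,x0:x1]
    n,l,s,c=cv2.connectedComponentsWithStats(k,connectivity=4)
    return [(l==i,s[i],c[i]) for i in range(1,n) if s[i][4]>=amin]
W={'scene':(155,130,345,275),'side':(140,115,350,315)}
for n in D:
    im=D[n]['image'];hsv=cv2.cvtColor(im,cv2.COLOR_RGB2HSV).astype(int);H,S,V=hsv[...,0],hsv[...,1],hsv[...,2]
    print(n)
    pts={'scene':dict(cork=(212,229),red=(279,190),black=(287,180),white=(276,142),cream=(308,166),flux=(250,154),brass=(166,201),bench=(250,220),board=(225,205)),
     'side':dict(cork=(228,258),red=(287,204),black=(273,178),white=(237,130),cream=(280,152),flux=(228,158),brass=(157,231),bench=(240,220),board=(200,260))}[n]
    for k,(u,v) in pts.items(): print(k,hsv[v,u])
E
python3 m.py
python3 - <<'E'
import cv2
a=cv2.imread('pics/scene0.png')[130:280,150:350];b=cv2.imread('pics/side0.png')[120:320,140:360]
cv2.imwrite('pics/c1.png',cv2.resize(a,None,fx=4,fy=4,interpolation=2)[:600,:800]);cv2.imwrite('pics/c2.png',cv2.resize(b,None,fx=3,fy=3,interpolation=2))
E
```

```text
scene
cork [ 17 117 235]
red [  2 177 221]
black [22 48 79]
white [ 22  24 243]
cream [ 24  72 234]
flux [  1 180 106]
brass [ 16 147 200]
bench [ 16 101 208]
board [ 18 106 232]
side
cork [ 17 146 225]
red [  2 203 215]
black [19 48 58]
white [ 22  36 238]
cream [ 26  92 241]
flux [  2 202 194]
brass [ 18 180 219]
bench [ 18 132 224]
board [ 12 169 113]
```

View pics/c1.png

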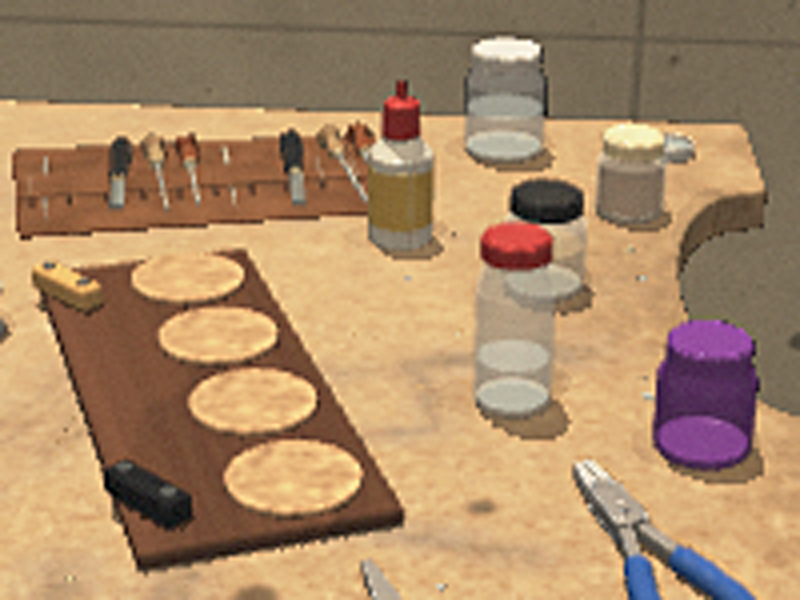

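View pics/c2.png

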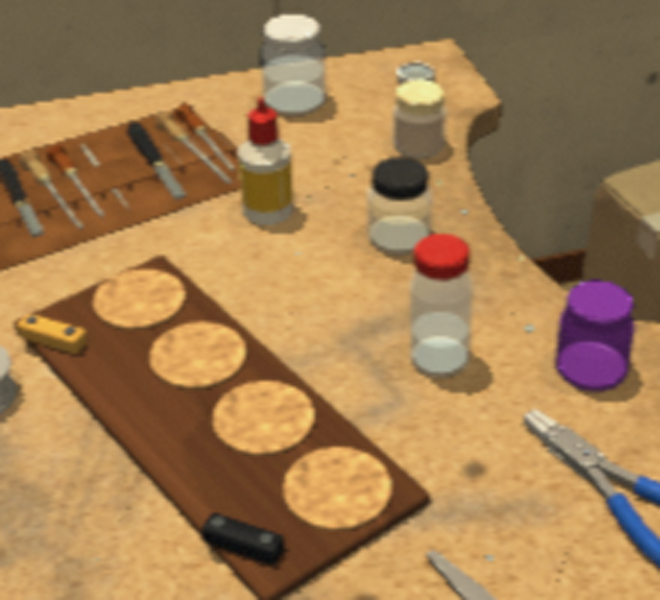

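```bash
cat > m2.py <<'E'
from m import *
def tri(p,q):
    A=[];b=[]
    for n,(u,v) in(('scene',p),('side',q)):
        o,r=ray(D[n],u,v);r/=np.linalg.norm(r);P=np.eye(3)-np.outer(r,r);A.append(P);b.append(P@o)
    return np.linalg.lstsq(np.vstack(A),np.hstack(b),rcond=None)[0]
cs=lambda p:(p[0]/4+149.6,p[1]/4+129.6); cd=lambda p:(p[0]/3+139.7,p[1]/3+119.7)
J=dict(spirit=((506,48),(292,27),.08),bits=((634,136),(420,92),.056),pickle=((547,195),(400,172),.064),tall=((516,240),(441,250),.1),purple=((710,339),(599,300),.064))
for k,(a,b,z) in J.items():
    print(k,*[np.round(x,4) for x in(onplane(D['scene'],*cs(a),z)[:2],onplane(D['side'],*cd(b),z)[:2],tri(cs(a),cd(b)))])
C=[((293,476),(337,487)),((252,400),(263,416)),((218,334),(198,354)),((188,278),(140,298))]
F={}
for k,(a,b) in zip('abcd',C):
    r=[]
    for n,p in(('scene',cs(a)),('side',cd(b))):
        V=cv2.cvtColor(D[n]['image'],cv2.COLOR_RGB2HSV)[...,2]
        m=(V>165).astype(np.uint8);x,y=map(int,map(round,p))
        w=(x-19,y-14,x+20,y+15) 
        for c in comps(m,w,100):
            if c[0][y,x]:
                co=max(cv2.findContours(c[0].astype(np.uint8),0,1)[0],key=len);e=cv2.fitEllipse(cv2.convexHull(co));r+=[onplane(D[n],*e[0],.014)[:2]]
        r.append(onplane(D[n],*p,.014)[:2])
    print(k,*[np.round(x,4) for x in r])
print('flux base',onplane(D['scene'],*cs((400,228)),.0),onplane(D['side'],*cd((266,206)),.0))
print('flux cap',tri(cs((402,100)),cd((263,113))),'brass',onplane(D['scene'],*cs((68,276)),.024),'black',onplane(D['scene'],*cs((149,482)),.024))
E
python3 m2.py|tail -n +22
```

```text
bits [ 0.4422 -0.0351] [ 0.4449 -0.0366] [ 0.4457 -0.0423  0.0529]
pickle [0.4315 0.1043] [0.4354 0.0996] [0.4368 0.0936 0.0594]
tall [0.3749 0.2431] [0.3806 0.2373] [0.382  0.2297 0.0936]
purple [0.2713 0.2231] [0.2732 0.2224] [0.273  0.2193 0.0617]
a [0.4172 0.3816] [0.4172 0.3816] [0.419  0.3811] [0.4188 0.3812]
b [0.4795 0.3325] [0.4798 0.3323] [0.4816 0.3314] [0.4815 0.3313]
c [0.5425 0.2826] [0.5418 0.2826] [0.5441 0.2818] [0.5434 0.2823]
d [0.6165 0.2063] [0.6023 0.2348] [0.6186 0.2208] [0.6052 0.2328]
flux base [0.55594461 0.07350604 0.        ] [0.55216171 0.08049846 0.        ]
flux cap [0.54901012 0.08429761 0.09375327] brass [0.64777168 0.28847768 0.024     ] black [0.46066823 0.43688412 0.024     ]
```

```bash
python3 m2.py|tail -n +21|head -1; python3 - <<'E'
from h import *
d=save('wrist','pics/w0.png');print(np.round(d['camera_matrix'],1),np.round(d['mount'],4))
E
```

```text
spirit [ 0.5694 -0.0832] [ 0.5715 -0.0844] [ 0.5727 -0.0888  0.0777]
[[297.3   0.  256. ]
 [  0.  297.3 193.9]
 [  0.    0.    1. ]] [[-1.000e-04  9.455e-01  3.257e-01  8.350e-02]
 [ 1.000e+00 -1.000e-04  4.000e-04  7.000e-04]
 [ 4.000e-04  3.257e-01 -9.455e-01 -1.426e-01]
 [ 0.000e+00  0.000e+00  0.000e+00  1.000e+00]]
```

Call:
apply_moves:
  rows:
    - [0,0,0,0,0,-7.1,8.5]
    - [0,0,0,0,0,-7.1,8.5]
    - [0,0,0,0,0,-7.1,8.5]
    - [0,0,0,0,0,-7.1,8.5]
    - [0,0,0,0,0,-7.1,8.5]
    - [0,0,0,0,0,-7.1,8.5]
    - [0,0,0,0,0,-7.1,8.5]
    - [0,0,0,0,0,-7.1,8.5]
    - [0,0,0,0,0,-7.1,8.5]
    - [0,0,0,0,0,-7.1,8.5]
    - [0,0,0,0,0,-7.1,8.5]
    - [0,0,0,0,0,-7.1,8.5]
    - [0,0,0,0,0,-7.1,8.5]
    - [0,0,0,0,0,-7.1,8.5]
    - [0,0,0,0,0,-7.1,8.5]
    - [0,0,0,0,0,-7.1,8.5]
    - [0,0,0,0,0,-7.1,8.5]
    - [0,0,0,0,0,-2.6,8.5]
    - [0,0,0,0,0,0,8.5]

```text
time: 1.73
tcp_pos: [0.1801, -0.5457, 0.2309]
eef_rot: [0.329, 0.944, 0.0, -0.0]
wrist_force: [-0.3, -0.1, -0.5]
width: 0.0846
finger_force: 0.0
```

Call:
apply_moves:
  rows:
    - [0.67,3.85,-0.13,0,0,0,8.5]
    - [0.67,3.85,-0.13,0,0,0,8.5]
    - [0.67,3.85,-0.13,0,0,0,8.5]
    - [0.67,3.85,-0.13,0,0,0,8.5]
    - [0.67,3.85,-0.13,0,0,0,8.5]
    - [0.67,3.85,-0.13,0,0,0,8.5]
    - [0.67,3.85,-0.13,0,0,0,8.5]
    - [0.67,3.85,-0.13,0,0,0,8.5]
    - [0.67,3.85,-0.13,0,0,0,8.5]
    - [0.67,3.85,-0.13,0,0,0,8.5]
    - [0.67,3.85,-0.13,0,0,0,8.5]
    - [0.67,3.85,-0.13,0,0,0,8.5]
    - [0.67,3.85,-0.13,0,0,0,8.5]
    - [0.67,3.85,-0.13,0,0,0,8.5]
    - [0.67,3.85,-0.13,0,0,0,8.5]
    - [0,0,0,0,0,0,8.5]
    - [0,0,0,0,0,0,8.5]
    - [0,0,0,0,0,0,8.5]

```text
time: 3.23
tcp_pos: [0.4599, -0.0311, 0.2505]
eef_rot: [0.329, 0.944, -0.0, -0.001]
wrist_force: [-0.6, -0.1, -0.1]
width: 0.085
finger_force: 0.0
```

```bash
cat >> h.py <<'E'
from scipy.spatial.transform import Rotation as Rn
def wsave(f):
    s=env.sense(); d=save('wrist',f); np.savez(f+'.pose.npz',p=s['tcp_pos'],q=s['eef_rot']); return d
def wload(f):
    d=dict(np.load(f+'.npz'));z=np.load(f+'.pose.npz');d['p']=z['p'];d['R']=Rn.from_quat(z['q']).as_matrix();return d
def wplane(d,u,v,z):
    K=d['camera_matrix'];dx,dy=u-K[0,2],v-K[1,2];r=np.hypot(dx,dy);t=r/K[0,0]
    c=np.array([np.sin(t)*dx/r,-np.sin(t)*dy/r,-np.cos(t)]);M=d['mount']
    o=d['p']+d['R']@M[:3,3];g=d['R']@M[:3,:3]@c;return o+g*(z-o[2])/g[2]
def wproj(d,P):
    M=d['mount'];t=d['R'].T@(np.array(P)-d['p']);c=M[:3,:3].T@(t-M[:3,3]);th=np.arccos(-c[2]/np.linalg.norm(c));h=np.hypot(c[0],c[1])
    K=d['camera_matrix'];return K[0,2]+K[0,0]*th*c[0]/h,K[1,2]-K[0,0]*th*c[1]/h
E
python3 -c "
from h import *
wsave('pics/w1.png');d=wload('pics/w1.png');print(d['p'])
for P in [(.4435,-.036,.056),(.4335,.102,.064),(.570,-.084,.08),(.378,.24,.1)]:print(wproj(d,P))"
```

```text
[ 0.45992083 -0.03114507  0.25046341]
(np.float64(244.77058620747454), np.float64(159.69528821424973))
(np.float64(336.3215663941948), np.float64(80.48728087676366))
(np.float64(278.45695301643417), np.float64(266.41976915598326))
(np.float64(407.21469143009944), np.float64(-25.845300177569868))
```

View pics/w1.png

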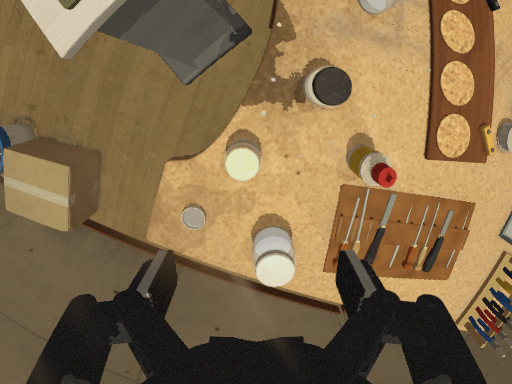

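The wrist view shows the lids: cream at (242,161), black at (331,87), white at (275,268). Coasters d/c/b are at (453,134), (457,83), (458,31), and the flux nozzle is at (384,176). All are close to the predictions.

```bash
cat > lid.py <<'E'
from h import *
def lids(f,spec):
    d=wload(f);hsv=cv2.cvtColor(d['image'],cv2.COLOR_RGB2HSV).astype(int);H,S,V=hsv[...,0],hsv[...,1],hsv[...,2];out={}
    mk=dict(cream=(V>200)&(S<100)&(H>21),white=(V>200)&(S<40),black=V<75,red=((H<8)|(H>172))&(S>140),cork=V>165)
    for n,c,(u,v),z,w in spec:
        m=np.zeros(H.shape,np.uint8);y0,x0=max(v-w,0),max(u-w,0);m[y0:v+w,x0:u+w]=mk[c][y0:v+w,x0:u+w]
        m=cv2.morphologyEx(m,cv2.MORPH_OPEN,np.ones((3,3)));nn,l,s,ce=cv2.connectedComponentsWithStats(m);i=1+np.argmax(s[1:,4])
        co=max(cv2.findContours((l==i).astype(np.uint8),0,1)[0],key=len);e=cv2.fitEllipse(cv2.convexHull(co));P=wplane(d,*e[0],z)
        Q=[wplane(d,*p,z)[:2] for p in co[:,0].astype(float)];(cx,cy),r=cv2.minEnclosingCircle(np.array(Q,np.float32))
        print(n,'px',np.round(e[0],1),np.round(e[1],1),'xy',np.round(P[:2],4),'circ',round(cx,4),round(cy,4),'dia mm',round(2000*r,1))
        out[n]=P[:2]
    return out
E
python3 -c "
from lid import *
lids('pics/w1.png',[('bits','cream',(242,161),.056,24),('pickle','black',(331,86),.064,24),('spirit','white',(275,268),.08,24),('d','cork',(453,134),.014,24),('c','cork',(457,83),.014,24),('b','cork',(458,31),.014,24)])"
```

```text
bits px [241.8 164.1] [32.5 33.9] xy [ 0.4454 -0.042 ] circ 0.4454 -0.0421 dia mm 39.9
pickle px [331.5  85.9] [37.3 39. ] xy [0.4352 0.0937] circ 0.4352 0.0941 dia mm 44.9
spirit px [274.8 270. ] [30.1 37.7] xy [ 0.5714 -0.0907] circ 0.5718 -0.0912 dia mm 48.1
d px [453.2 135.3] [33.  43.9] xy [0.6058 0.2272] circ 0.6071 0.2281 dia mm 67.6
c px [457.2  82.7] [32.9 44.9] xy [0.5436 0.2766] circ 0.5445 0.2778 dia mm 67.6
b px [457.3  31.1] [31.1 44.9] xy [0.4813 0.3261] circ 0.4818 0.3275 dia mm 67.5
```

Call:
apply_moves:
  rows:
    - [0.11,-0.44,3,0,0,0,8.5]
    - [0.11,-0.44,3,0,0,0,8.5]
    - [0.11,-0.44,3,0,0,0,8.5]
    - [0.13,-0.43,3,0,0,0,8.5]
    - [0,0,0,0,0,0,8.5]
    - [0,0,0,0,0,0,8.5]

```text
time: 3.78
tcp_pos: [0.4439, -0.0432, 0.13]
eef_rot: [0.331, 0.944, -0.0, -0.002]
wrist_force: [0.9, 0.2, 1.0]
width: 0.0851
finger_force: 0.0
```

```bash
python3 -c "
from lid import *
wsave('pics/w2.png');d=wload('pics/w2.png');print(d['p'],wproj(d,(.4454,-.042,.056)), wproj(d,(.6058,.2272,.014)))"
```

```text
[ 0.44393213 -0.04318278  0.12997949] (np.float64(259.454465102384), np.float64(205.76162476494238)) (np.float64(517.3662715320365), np.float64(156.82507661590813))
```

View pics/w2.png

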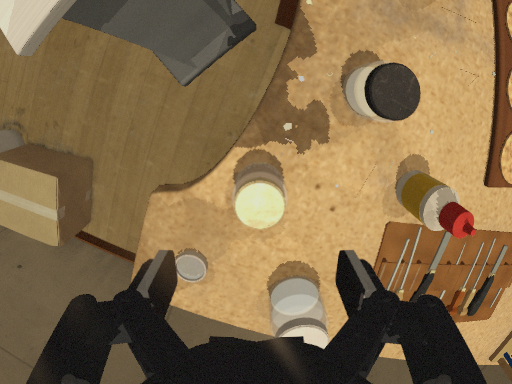

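```bash
python3 -c "
from lid import *
d=wload('pics/w2.png')
c=lids('pics/w2.png',[('bits','cream',(260,206),.056,34),('pickle','black',(394,91),.064,34)])
R=d['R'];q=wplane(d,190,267,.008);b=np.array([*c['bits'],0.])
print(q,'cap rel bits in tool',R.T@(q-b),'move',R.T@(b-d['p'])*100)"
```

```text
bits px [259.2 205.3] [45.7 49.9] xy [ 0.445  -0.0419] circ 0.4453 -0.042 dia mm 39.5
pickle px [392.1  91.2] [54.6 58. ] xy [0.4341 0.0921] circ 0.4342 0.0931 dia mm 47.2
[ 0.46912615 -0.15494815  0.008     ] cap rel bits in tool [-0.08943606 -0.07327447 -0.00818551] move [-0.04888743  0.19571929 12.99746069]
```

Call:
apply_moves:
  rows:
    - [-0.05,0.2,2.5,0,0,0,8.5]
    - [0,0,2.5,0,0,0,8.5]
    - [0,0,2.5,0,0,0,8.5]
    - [0,0,2.0,0,0,0,8.5]
    - [0,0,1.2,0,0,0,8.5]
    - [0,0,0.8,0,0,0,8.5]
    - [0,0,0,0,0,0,8.5]
    - [0,0,0,0,0,0,6.5]
    - [0,0,0,0,0,0,5.5]
    - [0,0,0,0,0,0,5.0]
    - [0,0,0,0,0,0,4.7]
    - [0,0,0,0,0,0,4.3]
    - [0,0,0,0,0,0,4]
    - [0,0,0,0,0,0,4]
    - [0,0,0,0,0,0,4]
    - [0,0,0,0,0,0,4]
  force: 40

```text
time: 5.17
tcp_pos: [0.4481, -0.0412, 0.017]
eef_rot: [0.329, 0.944, -0.0, 0.001]
wrist_force: [-1.9, -1.7, 9.1]
width: 0.0456
finger_force: 39.8
```

Call:
apply_moves:
  rows:
    - [0,0,-0.5,0,0,0,4]
    - [0,0,-1,0,0,0,4]
    - [0,0,-2,0,0,0,4]
    - [0,0,-3,0,0,0,4]
    - [0,0,-3,0,0,0,4]
    - [0,0,-3,0,0,0,4]
    - [0,0,-3,0,0,0,4]
    - [0,0,-2,0,0,0,4]
    - [0,0,0,0,0,0,4]
    - [0,0,0,0,0,0,4]

```text
time: 6.0
tcp_pos: [0.4481, -0.0408, 0.1919]
eef_rot: [0.329, 0.944, 0.0, 0.002]
wrist_force: [-0.5, -0.4, -3.1]
width: 0.045
finger_force: 41.7
```

Call:
apply_moves:
  rows:
    - [0.3,2,0,0,0,0,4]
    - [0.6,3.8,0,0,0,0,4]
    - [0.6,3.8,0,0,0,0,4]
    - [0.6,3.8,0,0,0,0,4]
    - [0.6,3.8,0,0,0,0,4]
    - [0.6,3.8,0,0,0,0,4]
    - [0.6,3.8,0,0,0,0,4]
    - [0.4,3.8,0,0,0,0,4]
    - [0.2,2.2,0,0,0,0,4]
    - [0,0,0,0,0,0,4]
    - [0,0,0,0,0,0,4]
    - [0,0,0,0,0,0,4]

```text
time: 7.0
tcp_pos: [0.6018, 0.2277, 0.1882]
eef_rot: [0.329, 0.944, -0.002, -0.002]
wrist_force: [0.8, 0.2, -3.3]
width: 0.0453
finger_force: 41.9
```

```bash
python3 -c "
from lid import *
wsave('pics/w3.png');d=wload('pics/w3.png');print(d['p'],[wproj(d,P) for P in((.6058,.2272,.014),(.5436,.2766,.014),(.4813,.3261,.014),(.418,.378,.014),(*d['p'][:2],d['p'][2]+.041))])"
```

```text
[0.60183843 0.22765411 0.18819136] [(np.float64(259.36314473590096), np.float64(175.6216357018883)), (np.float64(259.59699257662646), np.float64(103.03913043052336)), (np.float64(259.7100954513509), np.float64(29.57619624419698)), (np.float64(260.85554304683444), np.float64(-38.250361842673556)), (np.float64(256.99829206572736), np.float64(299.72669008612064))]
```

View pics/w3.png

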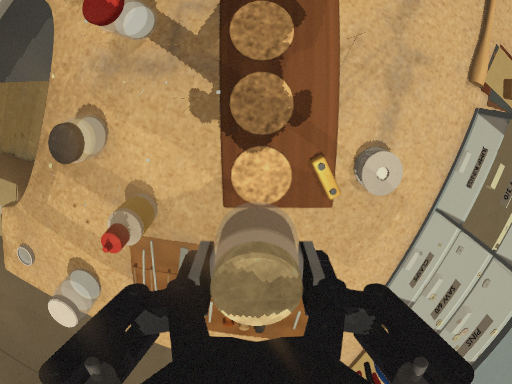

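```bash
sed -i "s/cork=V>165/cork=V>150,corks=V>115/" lid.py; python3 -c "
from lid import *
f='pics/w3.png';d=wload(f);V=cv2.cvtColor(d['image'],cv2.COLOR_RGB2HSV)[...,2];print(V[100:110:5,228:300:6])
c=lids(f,[('d','cork',(261,174),.014,33),('c','corks',(262,103),.014,35),('b','corks',(262,30),.014,35)])
for k in c:print(k,np.round((d['R'].T@(np.array([*c[k],.014])-d['p']))*100,2))
for v in (285,290,295,299):print(v,d['R'].T@(wplane(d,257,v,d['p'][2]+.041)-d['p'])*1000)"
```

```text
[[ 58 147 125 115 110 135 129 119 120 136 137  74]
 [ 58 132 117 145 136 120 146 132 142 121 142  78]]
d px [261.1 175.1] [58.  60.9] xy [0.6065 0.2291] circ 0.6071 0.2285 dia mm 68.1
c px [265.   98.7] [61.5 77.3] xy [0.5435 0.2839] circ 0.544 0.2879 dia mm 85.7
b px [261.6  29.9] [59.2 64.5] xy [0.4828 0.3274] circ 0.4822 0.3282 dia mm 68.0
d [-0.32  0.49 17.42]
c [ 8.02  0.87 17.44]
b [15.48  0.5  17.46]
285 [  8.17939757  -0.21423006 -40.97684289]
290 [  5.50970112  -0.20981067 -40.98429269]
295 [  2.77080377  -0.20519436 -40.99193599]
299 [  0.52695704  -0.20135256 -40.99819808]
```

```bash
python3 -c "
from lid import *
f='pics/w3.png';d=wload(f)
print(d['image'][300:336:2,257].tolist())
print([ (o,np.round([wproj(d,d['p']+d['R']@np.array([o+s,0,-.041]))[1] for s in(-.0205,.0205)],0)) for o in(0,.003,.006)])
im=cv2.resize(d['image'][195:345,180:340],None,fx=4,fy=4,interpolation=2);cv2.imwrite('pics/c3.png',im[:,:,::-1])"
```

```text
[[123, 102, 68], [117, 96, 57], [120, 103, 66], [125, 102, 69], [125, 104, 69], [128, 103, 68], [127, 108, 68], [127, 106, 70], [122, 102, 66], [177, 151, 100], [207, 179, 124], [212, 186, 129], [211, 193, 137], [63, 55, 44], [57, 50, 39], [56, 51, 44], [75, 60, 44], [145, 96, 50]]
[(0, array([332., 260.])), (0.003, array([328., 254.])), (0.006, array([324., 247.]))]
```

View pics/c3.png

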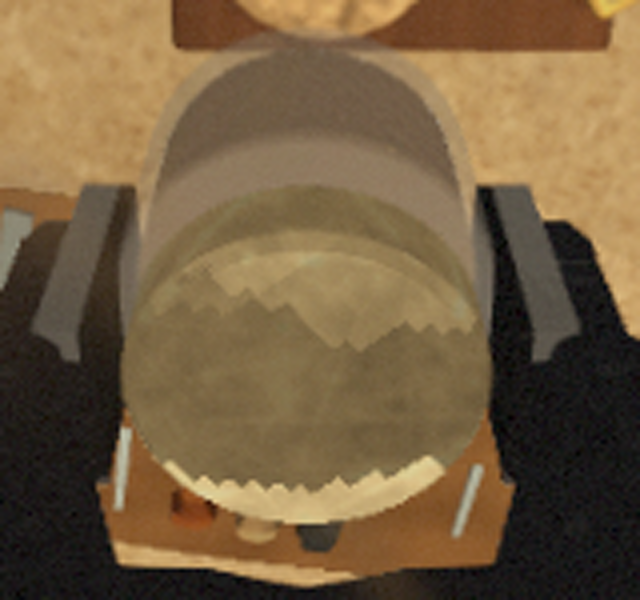

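The held jar's lid spans rows 253–326 in the wrist frame, so the jar sits about 3 mm ahead of the finger line in tool x. Lowering onto coaster d.

Call:
apply_moves:
  rows:
    - [-0.6,0.5,2,0,0,0,4]
    - [0,0,3,0,0,0,4]
    - [0,0,3,0,0,0,4]
    - [0,0,3,0,0,0,4]
    - [0,0,2,0,0,0,4]
    - [0,0,1,0,0,0,4]
    - [0,0,0.5,0,0,0,4]
    - [0,0,0.5,0,0,0,4]
    - [0,0,0.3,0,0,0,4]
    - [0,0,0,0,0,0,4]
    - [0,0,0,0,0,0,4]

```text
time: 7.97
tcp_pos: [0.6125, 0.2288, 0.039]
eef_rot: [0.329, 0.944, 0.001, 0.001]
wrist_force: [0.2, -1.1, -2.1]
width: 0.0453
finger_force: 41.9
```

Call:
apply_moves:
  rows:
    - [0,0,0.4,0,0,0,4]
    - [0,0,0.2,0,0,0,4]
    - [0,0,0,0,0,0,4]

```text
time: 8.22
tcp_pos: [0.6115, 0.2287, 0.0317]
eef_rot: [0.329, 0.944, -0.0, -0.0]
wrist_force: [0.1, -0.1, -2.7]
width: 0.045
finger_force: 41.9
```

Call:
apply_moves:
  rows:
    - [0,0,0.1,0,0,0,4]
    - [0,0,0.1,0,0,0,4]
    - [0,0,0,0,0,0,4]
    - [0,0,0,0,0,0,4]

```text
time: 8.55
tcp_pos: [0.6116, 0.2287, 0.0312]
eef_rot: [0.329, 0.944, 0.0, 0.0]
wrist_force: [-3.3, 0.1, 5.1]
width: 0.0454
finger_force: 42.9
```

Call:
apply_moves:
  rows:
    - [0,0,0,0,0,0,5]
    - [0,0,0,0,0,0,6]
    - [0,0,0,0,0,0,7]
    - [0,0,0,0,0,0,8]
    - [0,0,0,0,0,0,8]
    - [0,0,-1,0,0,0,8]
    - [0,0,-2,0,0,0,8]
    - [0,0,-3,0,0,0,8]
    - [0,0,-3,0,0,0,8]
    - [0,0,-3,0,0,0,8]
    - [0,0,-3,0,0,0,8]
    - [0,0,-1,0,0,0,8]
    - [0,0,0,0,0,0,8]
    - [0,0,0,0,0,0,8]

```text
time: 9.72
tcp_pos: [0.6116, 0.2286, 0.1902]
eef_rot: [0.329, 0.944, 0.0, 0.0]
wrist_force: [0.3, -0.6, -0.8]
width: 0.0798
finger_force: 0.0
```

```bash
python3 -c "
from lid import *
wsave('pics/w4.png');d=wload('pics/w4.png');print(d['p'],[np.round(wproj(d,P)) for P in((.6068,.2288,.07),(.435,.0935,.064),(.5436,.279,.014),(.38,.235,.1),(.571,-.091,.08))])"
```

```text
[0.61161353 0.22860575 0.19024166] [array([254., 183.]), array([ 55., 138.]), array([254.,  94.]), array([94., -7.]), array([ 54., 307.])]
```

View pics/w4.png

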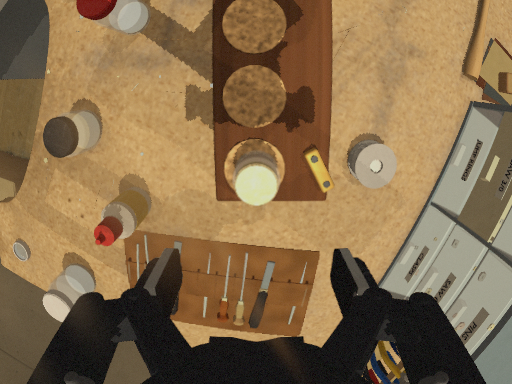

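The cream jar stands on coaster d, with its lid at (257,183). Coasters c and b are at (254,97) and (254,24), and the black lid is at (61,136).

```bash
python3 -c "
from lid import *
f='pics/w4.png';d=wload(f)
c=lids(f,[('bits','cream',(257,185),.07,26),('b','corks',(254,24),.014,33),('c','corks',(254,98),.014,32),('pickle','black',(61,137),.064,30)])
for k in c:print(k,np.round((d['R'].T@(np.array([*c[k],.014])-d['p']))*100,2))"
```

```text
bits px [256. 185.] [39.  41.7] xy [0.6098 0.2293] circ 0.61 0.229 dia mm 39.2
b px [253.9  23.9] [57.2 64.2] xy [0.4831 0.327 ] circ 0.4823 0.3281 dia mm 68.0
c px [254.9  95.5] [62.  65.9] xy [0.5451 0.2792] circ 0.5449 0.2818 dia mm 73.6
pickle px [ 51.6 148.4] [ 8.6 20.4] xy [0.4396 0.0814] circ 0.4393 0.0812 dia mm 26.8
bits [ 0.2  -0.08 17.62]
b [16.19 -0.3  17.61]
c [ 8.36 -0.19 17.62]
pickle [  4.34 -22.24  17.6 ]
```

Call:
apply_moves:
  rows:
    - [0.9,-3.6,0,0,0,0,8.5]
    - [0.9,-3.6,0,0,0,0,8.5]
    - [0.9,-3.6,0,0,0,0,8.5]
    - [0.9,-3.6,0,0,0,0,8.5]
    - [0.9,-3.6,0,0,0,0,8.5]
    - [0.9,-3.6,1,0,0,0,8.5]
    - [0,0,3,0,0,0,8.5]
    - [0,0,0,0,0,0,8.5]
    - [0,0,0,0,0,0,8.5]
    - [0,0,0,0,0,0,8.5]

```text
time: 10.6
tcp_pos: [0.4359, 0.0933, 0.1496]
eef_rot: [0.329, 0.944, -0.0, -0.0]
wrist_force: [0.2, 0.0, 1.1]
width: 0.0851
finger_force: 0.0
```

```bash
cat > rel.py <<'E'
from lid import *
def rel(f,spec):
    wsave(f);d=wload(f);print(d['p'])
    spec=[(n,c,tuple(int(round(t)) for t in wproj(d,(*xy,z))),z,w) for n,c,xy,z,w in spec]
    c=lids(f,spec)
    for k in c:print(k,np.round((d['R'].T@(np.array([*c[k],0])-d['p']))*100,2))
E
python3 -c "
from rel import *
rel('pics/w5.png',[('pickle','black',(.4345,.0925),.064,36)])"
```

```text
[0.43592327 0.09334227 0.14956091]
pickle px [259.  195.6] [52.6 52.7] xy [0.4341 0.097 ] circ 0.4343 0.0963 dia mm 45.5
pickle [ 0.36  0.18 14.96]
```

Call:
apply_moves:
  rows:
    - [0.3,0.18,2.5,0,0,0,8.5]
    - [0,0,3,0,0,0,8.5]
    - [0,0,3,0,0,0,8.5]
    - [0,0,2.3,0,0,0,8.5]
    - [0,0,1.2,0,0,0,8.5]
    - [0,0,0.8,0,0,0,8.5]
    - [0,0,0,0,0,0,8.5]
    - [0,0,0,0,0,0,6.5]
    - [0,0,0,0,0,0,5.8]
    - [0,0,0,0,0,0,5.4]
    - [0,0,0,0,0,0,5]
    - [0,0,0,0,0,0,4.6]
    - [0,0,0,0,0,0,4.4]
    - [0,0,0,0,0,0,4.4]
    - [0,0,0,0,0,0,4.4]

```text
time: 11.9
tcp_pos: [0.435, 0.0964, 0.0232]
eef_rot: [0.329, 0.944, 0.001, 0.001]
wrist_force: [-0.6, 0.4, 7.5]
width: 0.0488
finger_force: 40.1
```

Call:
apply_moves:
  rows:
    - [0,0,-0.5,0,0,0,4.4]
    - [0,0,-1,0,0,0,4.4]
    - [0,0,-2.5,0,0,0,4.4]
    - [0,0,-3.5,0,0,0,4.4]
    - [0,0,-3.5,0,0,0,4.4]
    - [0,0,-3.5,0,0,0,4.4]
    - [0,0,-2,0,0,0,4.4]
    - [0.4,3.5,0,0,0,0,4.4]
    - [0.4,3.5,0,0,0,0,4.4]
    - [0.4,3.5,0,0,0,0,4.4]
    - [0.4,3.5,0,0,0,0,4.4]
    - [0.4,3.5,0,0,0,0,4.4]
    - [0.4,3.5,0,0,0,0,4.4]
    - [0.1,0.2,0,0,0,0,4.4]
    - [0,0,0,0,0,0,4.4]
    - [0,0,0,0,0,0,4.4]
    - [0,0,0,0,0,0,4.4]

```text
time: 13.32
tcp_pos: [0.5447, 0.2766, 0.1865]
eef_rot: [0.329, 0.944, -0.001, -0.001]
wrist_force: [-0.3, -0.6, -1.8]
width: 0.0489
finger_force: 42.4
```

```bash
python3 -c "
from rel import *
rel('pics/w6.png',[('c','cork',(.5452,.2784),.014,33),('b','cork',(.483,.327),.014,33),('a','cork',(.42,.376),.014,33)])
d=wload('pics/w6.png');im=cv2.resize(d['image'][0:384,100:420],None,fx=1.5,fy=1.5,interpolation=2);cv2.imwrite('pics/c6.png',im[:,:,::-1])
print([ (o,np.round([wproj(d,d['p']+d['R']@np.array([o+s,0,-.041]))[1] for s in(-.023,.023)],0)) for o in(0,.003,.006)])"
```

```text
[0.54465971 0.27663034 0.18654555]
c px [258.3 171.4] [58.5 61.8] xy [0.5443 0.2786] circ 0.5446 0.2783 dia mm 68.3
b px [260.4  95.5] [54.7 63.4] xy [0.4812 0.3314] circ 0.4816 0.3285 dia mm 66.6
a px [253.9  25.7] [50.5 57.9] xy [0.418 0.373] circ 0.419 0.3761 dia mm 64.5
c [ 0.14  0.18 18.65]
b [ 8.36  0.38 18.66]
a [15.9  -0.29 18.67]
[(0, array([336., 255.])), (0.003, array([332., 248.])), (0.006, array([327., 242.]))]
```

View pics/c6.png

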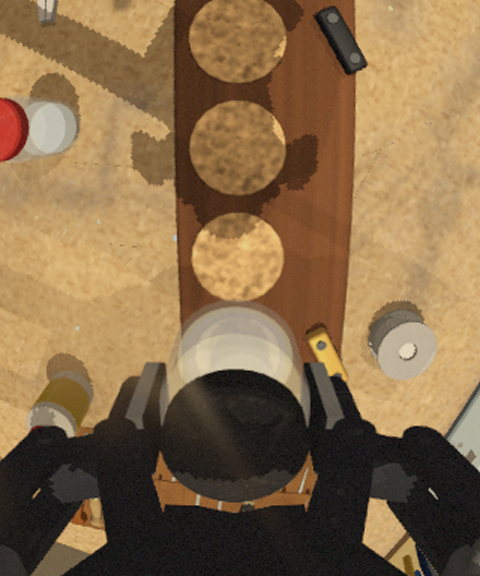

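Coaster c is clear below, and the black-lidded jar is centred in the fingers. Lowering it.

Call:
apply_moves:
  rows:
    - [0.1,0.15,2,0,0,0,4.4]
    - [0,0,3,0,0,0,4.4]
    - [0,0,3,0,0,0,4.4]
    - [0,0,3,0,0,0,4.4]
    - [0,0,2,0,0,0,4.4]
    - [0,0,1,0,0,0,4.4]
    - [0,0,0.4,0,0,0,4.4]
    - [0,0,0.2,0,0,0,4.4]
    - [0,0,0,0,0,0,4.4]
    - [0,0,0,0,0,0,4.4]

```text
time: 14.2
tcp_pos: [0.5474, 0.28, 0.0424]
eef_rot: [0.329, 0.944, 0.001, 0.001]
wrist_force: [-0.6, 0.0, -1.1]
width: 0.0491
finger_force: 42.4
```

Call:
apply_moves:
  rows:
    - [0.1,-0.2,0,0,0,0,4.4]
    - [0,0,0.3,0,0,0,4.4]
    - [0,0,0.15,0,0,0,4.4]
    - [0,0,0,0,0,0,4.4]
    - [0,0,0,0,0,0,4.4]

```text
time: 14.62
tcp_pos: [0.5444, 0.279, 0.0373]
eef_rot: [0.329, 0.944, 0.0, 0.0]
wrist_force: [-1.7, -0.7, 5.5]
width: 0.0487
finger_force: 43.3
```

Call:
apply_moves:
  rows:
    - [0,0,0,0,0,0,5.5]
    - [0,0,0,0,0,0,6.5]
    - [0,0,0,0,0,0,7.5]
    - [0,0,0,0,0,0,8]
    - [0,0,-1,0,0,0,8]
    - [0,0,-2,0,0,0,8]
    - [0,0,-3.5,0,0,0,8]
    - [0,0,-3.5,0,0,0,8]
    - [0,0,-3.5,0,0,0,8]
    - [0,0,-2,0,0,0,8]
    - [0,0,0,0,0,0,8]
    - [0,0,0,0,0,0,8]

```text
time: 15.62
tcp_pos: [0.5451, 0.2792, 0.1937]
eef_rot: [0.329, 0.944, 0.002, 0.002]
wrist_force: [0.1, 0.2, -0.3]
width: 0.0798
finger_force: 0.0
```

```bash
python3 -c "
from rel import *
rel('pics/w7.png',[('pickle','black',(.545,.279),.078,28),('bits','cream',(.6085,.229),.07,24),('b','cork',(.483,.327),.014,33)])"
```

```text
[0.54512563 0.27918982 0.19374665]
pickle px [254.7 188.5] [44.7 47.5] xy [0.5444 0.2779] circ 0.5445 0.2778 dia mm 44.6
bits px [257.2 260.1] [30.8 36.9] xy [0.6095 0.2294] circ 0.6101 0.2293 dia mm 39.6
b px [258.1 124.6] [ 8.9 30.8] xy [0.506 0.313] circ 0.5059 0.313 dia mm 33.1
pickle [ 0.02 -0.23 19.37]
bits [-8.1   0.02 19.39]
b [ 5.2   0.14 19.36]
```

Call:
apply_moves:
  rows:
    - [-2.5,-2.74,0,0,0,0,8.5]
    - [-2.5,-2.74,0,0,0,0,8.5]
    - [-2.5,-2.74,0,0,0,0,8.5]
    - [-2.5,-2.74,0,0,0,0,8.5]
    - [-2.5,-2.74,0,0,0,0,8.5]
    - [-2.5,-2.74,0,0,0,0,8.5]
    - [-2.5,-2.74,0,0,0,0,8.5]
    - [-2.5,-2.74,0,0,0,0,8.5]
    - [-2.5,-2.74,0,0,0,0,8.5]
    - [-2.5,-2.74,0,0,0,0,8.5]
    - [0,0,1,0,0,0,8.5]
    - [0,0,1,0,0,0,8.5]
    - [0,0,0,0,0,0,8.5]
    - [0,0,0,0,0,0,8.5]
    - [0,0,0,0,0,0,8.5]

```text
time: 16.92
tcp_pos: [0.5691, -0.0897, 0.1706]
eef_rot: [0.328, 0.945, 0.0, -0.001]
wrist_force: [0.1, -0.7, -0.4]
width: 0.085
finger_force: 0.0
```

```bash
python3 -c "
from rel import *
rel('pics/w8.png',[('spirit','white',(.571,-.0907),.08,36)])"
```

```text
[ 0.56906577 -0.08972245  0.17055201]
spirit px [257.  197.8] [41.7 58.2] xy [ 0.569  -0.0896] circ 0.5733 -0.0917 dia mm 48.5
spirit [-2.000e-02  1.000e-02  1.706e+01]
```

```bash
python3 -c "
from rel import *
d=wload('pics/w8.png');print(d['image'][160:240:2,257].tolist());print(d['image'][198,216:300:3].tolist())
print([ (o,np.round([wproj(d,d['p']+d['R']@np.array([o+s,0,d['p'][2]-.08]))[1] for s in(-.026,.026)],0)) for o in(-.006,-.003,0)])"
```

```text
[[178, 176, 172], [191, 188, 187], [198, 195, 192], [200, 197, 194], [200, 198, 196], [192, 189, 184], [118, 107, 92], [152, 137, 115], [206, 206, 187], [225, 229, 220], [225, 230, 220], [224, 228, 218], [226, 229, 221], [226, 230, 222], [226, 230, 219], [225, 228, 217], [226, 230, 217], [225, 230, 216], [226, 230, 217], [226, 231, 218], [226, 230, 210], [226, 230, 210], [226, 229, 209], [226, 229, 210], [225, 230, 210], [225, 229, 207], [226, 230, 207], [225, 230, 206], [227, 217, 192], [225, 213, 189], [225, 213, 188], [225, 211, 186], [225, 210, 184], [224, 207, 183], [222, 205, 179], [194, 162, 116], [210, 172, 112], [207, 168, 108], [206, 168, 108], [205, 166, 105]]
[[203, 164, 103], [208, 171, 109], [195, 159, 102], [192, 154, 96], [193, 171, 135], [225, 229, 207], [226, 230, 213], [226, 230, 212], [226, 230, 212], [226, 230, 211], [225, 229, 212], [226, 230, 214], [225, 229, 215], [224, 229, 216], [225, 229, 216], [226, 230, 217], [225, 229, 216], [225, 229, 214], [226, 231, 216], [227, 231, 217], [225, 229, 207], [226, 230, 206], [225, 229, 204], [226, 229, 209], [198, 178, 149], [203, 164, 107], [197, 158, 103], [196, 157, 100]]
[(-0.006, array([232., 175.])), (-0.003, array([229., 171.])), (0, array([226., 167.]))]
```

Call:
apply_moves:
  rows:
    - [-0.45,0.08,2,0,0,0,8.5]
    - [0,0,2.5,0,0,0,8.5]
    - [0,0,2.5,0,0,0,8.5]
    - [0,0,2.5,0,0,0,8.5]
    - [0,0,2,0,0,0,8.5]
    - [0,0,1.2,0,0,0,8.5]
    - [0,0,1,0,0,0,8.5]
    - [0,0,0,0,0,0,8.5]
    - [0,0,0,0,0,0,7]
    - [0,0,0,0,0,0,6.3]
    - [0,0,0,0,0,0,6]
    - [0,0,0,0,0,0,5.6]
    - [0,0,0,0,0,0,5.2]
    - [0,0,0,0,0,0,5.2]
    - [0,0,0,0,0,0,5.2]

```text
time: 18.22
tcp_pos: [0.5749, -0.0935, 0.036]
eef_rot: [0.329, 0.944, 0.0, 0.002]
wrist_force: [-1.2, 1.3, 6.6]
width: 0.0565
finger_force: 41.6
```

Call:
apply_moves:
  rows:
    - [0,0,-0.5,0,0,0,5.2]
    - [0,0,-1,0,0,0,5.2]
    - [0,0,-2.5,0,0,0,5.2]
    - [0,0,-3.5,0,0,0,5.2]
    - [0,0,-3.5,0,0,0,5.2]
    - [0,0,-3.5,0,0,0,5.2]
    - [0,0,-2,0,0,0,5.2]

```text
time: 18.8
tcp_pos: [0.575, -0.0939, 0.2042]
eef_rot: [0.329, 0.944, 0.0, 0.003]
wrist_force: [0.9, 0.4, -1.8]
width: 0.0566
finger_force: 43.6
```

Call:
apply_moves:
  rows:
    - [1.4,1.2,0,0,0,0,5.2]
    - [3,2.45,0,0,0,0,5.2]
    - [3,2.45,0,0,0,0,5.2]
    - [3,2.45,0,0,0,0,5.2]
    - [3,2.45,0,0,0,0,5.2]
    - [3,2.45,0,0,0,0,5.2]
    - [3,2.45,0,0,0,0,5.2]
    - [3,2.45,0,0,0,0,5.2]
    - [3,2.45,0,0,0,0,5.2]
    - [3,2.45,0,0,0,0,5.2]
    - [3,2.45,0,0,0,0,5.2]
    - [1.9,1.6,0,0,0,0,5.2]
    - [0,0,0,0,0,0,5.2]
    - [0,0,0,0,0,0,5.2]
    - [0,0,0,0,0,0,5.2]
    - [0,0,0,0,0,0,5.2]

```text
time: 20.13
tcp_pos: [0.4825, 0.326, 0.1994]
eef_rot: [0.33, 0.944, -0.0, -0.0]
wrist_force: [0.1, -0.2, -2.1]
width: 0.0567
finger_force: 43.6
```

```bash
python3 -c "
from rel import *
rel('pics/w9.png',[('b','cork',(.4825,.328),.014,33),('a','cork',(.42,.376),.014,33),('tall','red',(.38,.233),.1,30)])
d=wload('pics/w9.png');im=cv2.resize(d['image'][0:384,100:420],None,fx=1.5,fy=1.5,interpolation=2);cv2.imwrite('pics/c9.png',im[:,:,::-1])
print([ (o,np.round([wproj(d,d['p']+d['R']@np.array([o+s,0,-.044]))[1] for s in(-.0255,.0255)],0)) for o in(0,.003,.006)])"
```

```text
[0.48248819 0.32603163 0.19940371]
b px [257.1 184.1] [65.9 93.5] xy [0.4961 0.3156] circ 0.492 0.3187 dia mm 89.9
a px [239.5 103.8] [10.4 23.1] xy [0.4124 0.3576] circ 0.4117 0.3582 dia mm 24.0
tall px [109.2 172. ] [32.7 38. ] xy [0.3815 0.2336] circ 0.3813 0.2332 dia mm 36.7
b [-1.71  0.05 19.94]
a [ 7.45 -1.87 19.94]
tall [  2.15 -13.5   19.95]
[(0, array([344., 253.])), (0.003, array([340., 247.])), (0.006, array([335., 240.]))]
```

View pics/c9.png

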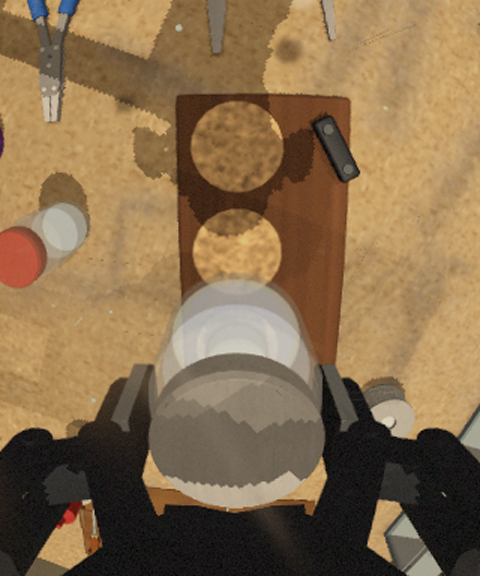

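```bash
python3 -c "
from rel import *
d=wload('pics/w9.png')
for n,u,v in(('a',258,97.3),('a top',258,67),('a bot',258,128),('b top',258,138.9),('b left',228.3,168),('b right',287.3,168)):
  P=wplane(d,u,v,.014);print(n,P[:2],np.round(d['R'].T@(P-d['p'])*100,2))"
```

```text
a [0.41942127 0.37777026] [ 8.16  0.14 18.54]
a top [0.39317294 0.39862393] [11.51  0.14 18.54]
a bot [0.44605735 0.35662846] [ 4.76  0.14 18.54]
b top [0.45563217 0.34903352] [ 3.54  0.15 18.54]
b left [0.46068214 0.30189034] [ 0.21 -3.23 18.54]
b right [0.50246546 0.35450549] [ 0.21  3.49 18.54]
```

Call:
apply_moves:
  rows:
    - [0,0.05,2,0,0,0,5.2]
    - [0,0,3,0,0,0,5.2]
    - [0,0,3,0,0,0,5.2]
    - [0,0,3,0,0,0,5.2]
    - [0,0,2,0,0,0,5.2]
    - [0,0,1,0,0,0,5.2]
    - [0,0,0.4,0,0,0,5.2]
    - [0,0,0,0,0,0,5.2]
    - [0,0,0,0,0,0,5.2]

```text
time: 20.93
tcp_pos: [0.484, 0.3279, 0.0564]
eef_rot: [0.329, 0.944, 0.001, 0.001]
wrist_force: [0.6, 0.4, -3.2]
width: 0.0566
finger_force: 43.7
```

Call:
apply_moves:
  rows:
    - [-0.1,-0.1,0.2,0,0,0,5.2]
    - [0,0,0.2,0,0,0,5.2]
    - [0,0,0.1,0,0,0,5.2]
    - [0,0,0.1,0,0,0,5.2]
    - [0,0,0,0,0,0,5.2]
    - [0,0,0,0,0,0,5.2]

```text
time: 21.43
tcp_pos: [0.4833, 0.3266, 0.05]
eef_rot: [0.329, 0.944, 0.0, 0.0]
wrist_force: [-1.1, -0.4, 3.4]
width: 0.0565
finger_force: 44.2
```

Call:
apply_moves:
  rows:
    - [0,0,0,0,0,0,6.2]
    - [0,0,0,0,0,0,7]
    - [0,0,0,0,0,0,8]
    - [0,0,0,0,0,0,8.5]
    - [0,0,0,0,0,0,8.5]
    - [0,0,-1,0,0,0,8.5]
    - [0,0,-2,0,0,0,8.5]
    - [0,0,-3.5,0,0,0,8.5]
    - [0,0,-3.5,0,0,0,8.5]
    - [0,0,-3.5,0,0,0,8.5]
    - [0,0,-2,0,0,0,8.5]
    - [0,0,0,0,0,0,8.5]
    - [0,0,0,0,0,0,8.5]
    - [0,0,0,0,0,0,8.5]

```text
time: 22.6
tcp_pos: [0.4824, 0.326, 0.2041]
eef_rot: [0.329, 0.944, -0.0, -0.0]
wrist_force: [-0.6, -0.4, -0.1]
width: 0.0851
finger_force: 0.0
```

```bash
python3 -c "
from rel import *
rel('pics/w10.png',[('spirit','white',(.4822,.328),.094,36),('tall','red',(.381,.2335),.1,36)])"
```

```text
[0.48237171 0.32595619 0.20406441]
spirit px [258.2 187.9] [48.8 52.8] xy [0.4812 0.3284] circ 0.4818 0.3278 dia mm 47.3
tall px [111.7 170.8] [33.  38.1] xy [0.3817 0.2337] circ 0.3815 0.2333 dia mm 37.1
spirit [ 0.24  0.13 20.41]
tall [  2.14 -13.46  20.42]
```

Call:
apply_moves:
  rows:
    - [0.55,-3.4,0,0,0,0,8.5]
    - [0.55,-3.4,0,0,0,0,8.5]
    - [0.55,-3.4,0,0,0,0,8.5]
    - [0.55,-3.4,0,0,0,0,8.5]
    - [0,0,1,0,0,0,8.5]
    - [0,0,0,0,0,0,8.5]
    - [0,0,0,0,0,0,8.5]
    - [0,0,0,0,0,0,8.5]

```text
time: 23.32
tcp_pos: [0.3821, 0.234, 0.194]
eef_rot: [0.329, 0.944, -0.0, -0.0]
wrist_force: [-0.1, 0.5, 0.0]
width: 0.0851
finger_force: 0.0
```

```bash
python3 -c "
from rel import *
rel('pics/w11.png',[('tall','red',(.381,.2335),.1,45)])"
```

```text
[0.38206183 0.2340112  0.19401925]
tall px [253.5 194.5] [43.4 43.7] xy [0.3789 0.2329] circ 0.3791 0.2323 dia mm 39.1
tall [ 0.17 -0.28 19.4 ]
```

Call:
apply_moves:
  rows:
    - [0.12,-0.22,2,0,0,0,8.5]
    - [0,0,3,0,0,0,8.5]
    - [0,0,3,0,0,0,8.5]
    - [0,0,3,0,0,0,8.5]
    - [0,0,2,0,0,0,8.5]
    - [0,0,1,0,0,0,8.5]
    - [0,0,0.7,0,0,0,8.5]
    - [0,0,0,0,0,0,8.5]
    - [0,0,0,0,0,0,6.5]
    - [0,0,0,0,0,0,5.5]
    - [0,0,0,0,0,0,5]
    - [0,0,0,0,0,0,4.6]
    - [0,0,0,0,0,0,4.2]
    - [0,0,0,0,0,0,3.8]
    - [0,0,0,0,0,0,3.6]
    - [0,0,0,0,0,0,3.6]
    - [0,0,0,0,0,0,3.6]

```text
time: 24.78
tcp_pos: [0.3796, 0.2329, 0.0484]
eef_rot: [0.329, 0.944, 0.001, 0.001]
wrist_force: [-0.1, -0.6, 5.2]
width: 0.042
finger_force: 39.7
```

Call:
apply_moves:
  rows:
    - [0,0,-0.5,0,0,0,3.6]
    - [0,0,-1,0,0,0,3.6]
    - [0,0,-2.5,0,0,0,3.6]
    - [0,0,-3,0,0,0,3.6]
    - [0,0,-3,0,0,0,3.6]
    - [0,0,-3,0,0,0,3.6]
    - [0,0,-1,0,0,0,3.6]
    - [0.6,1.4,0,0,0,0,3.6]
    - [1.17,2.76,0,0,0,0,3.6]
    - [1.17,2.76,0,0,0,0,3.6]
    - [1.17,2.76,0,0,0,0,3.6]
    - [1.17,2.76,0,0,0,0,3.6]
    - [0.6,1.4,0,0,0,0,3.6]
    - [0,0,0,0,0,0,3.6]
    - [0,0,0,0,0,0,3.6]
    - [0,0,0,0,0,0,3.6]
    - [0,0,0,0,0,0,3.6]

```text
time: 26.2
tcp_pos: [0.4181, 0.376, 0.1872]
eef_rot: [0.329, 0.944, -0.001, -0.0]
wrist_force: [-0.8, -0.9, -1.8]
width: 0.0418
finger_force: 41.2
```

```bash
python3 -c "
from rel import *
rel('pics/w12.png',[('a','cork',(.4195,.3777),.014,34)])
d=wload('pics/w12.png');im=cv2.resize(d['image'][0:384,100:420],None,fx=1.5,fy=1.5,interpolation=2);cv2.imwrite('pics/c12.png',im[:,:,::-1])
print([ (o,np.round([wproj(d,d['p']+d['R']@np.array([o+s,0,-.052]))[1] for s in(-.0195,.0195)],0)) for o in(0,.003,.006)])"
```

```text
[0.41805404 0.3760487  0.18718459]
a px [257.4 178.5] [62.5 74.1] xy [0.4237 0.3722] circ 0.424 0.3712 dia mm 82.4
a [-0.69  0.08 18.72]
[(0, array([348., 278.])), (0.003, array([344., 271.])), (0.006, array([339., 265.]))]
```

View pics/c12.png

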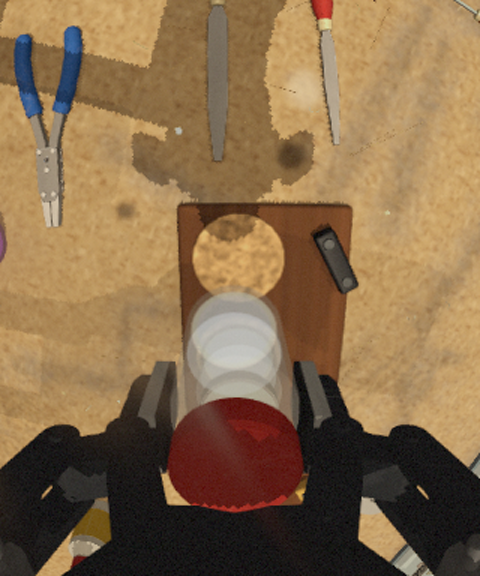

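```bash
python3 -c "
from rel import *
d=wload('pics/w12.png')
for n,u,v in(('a top',258.7,142),('a l',228.3,171),('a r',289.6,171)):
  P=wplane(d,u,v,.014);print(n,P[:2],np.round(d['R'].T@(P-d['p'])*100,2))"
```

```text
a top [0.39272577 0.39853614] [ 3.38  0.21 17.32]
a l [0.39711442 0.35246879] [ 0.17 -3.12 17.32]
a r [0.43899646 0.40529869] [ 0.18  3.62 17.31]
```

Call:
apply_moves:
  rows:
    - [0,0,2,0,0,0,3.6]
    - [0,0,3,0,0,0,3.6]
    - [0,0,3,0,0,0,3.6]
    - [0,0,2,0,0,0,3.6]
    - [0,0,1,0,0,0,3.6]
    - [0,0,0.5,0,0,0,3.6]
    - [0,0,0,0,0,0,3.6]
    - [0,0,0,0,0,0,3.6]

```text
time: 26.92
tcp_pos: [0.4197, 0.3778, 0.0733]
eef_rot: [0.329, 0.944, 0.001, 0.0]
wrist_force: [-0.0, 0.7, -1.9]
width: 0.0424
finger_force: 41.2
```

Call:
apply_moves:
  rows:
    - [-0.15,0,0.4,0,0,0,3.6]
    - [0,0,0.4,0,0,0,3.6]
    - [0,0,0.2,0,0,0,3.6]
    - [0,0,0.1,0,0,0,3.6]
    - [0,0,0,0,0,0,3.6]
    - [0,0,0,0,0,0,3.6]

```text
time: 27.42
tcp_pos: [0.4205, 0.3768, 0.0625]
eef_rot: [0.329, 0.944, 0.001, 0.0]
wrist_force: [-0.7, -0.4, 4.4]
width: 0.0424
finger_force: 41.9
```

Contact. I'll release, rise, and back off.

Call:
apply_moves:
  rows:
    - [0,0,0,0,0,0,5]
    - [0,0,0,0,0,0,6]
    - [0,0,0,0,0,0,7]
    - [0,0,0,0,0,0,8]
    - [0,0,0,0,0,0,8.5]
    - [0,0,-1,0,0,0,8.5]
    - [0,0,-2,0,0,0,8.5]
    - [0,0,-3.5,0,0,0,8.5]
    - [0,0,-3.5,0,0,0,8.5]
    - [0,0,-3.5,0,0,0,8.5]
    - [0,0,-3,0,0,0,8.5]
    - [0,0,-2,0,0,0,8.5]
    - [-2,-3,0,0,0,0,8.5]
    - [-2,-3,0,0,0,0,8.5]
    - [-2,-3,0,0,0,0,8.5]
    - [0,0,0,0,0,0,8.5]
    - [0,0,0,0,0,0,8.5]
    - [0,0,0,0,0,0,8.5]

```text
time: 28.92
tcp_pos: [0.4115, 0.2691, 0.2471]
eef_rot: [0.33, 0.944, 0.001, 0.0]
wrist_force: [0.6, -1.0, 0.0]
width: 0.0847
finger_force: 0.0
```

```bash
python3 -c "
from rel import *
rel('pics/w13.png',[('tall','red',(.4195,.3778),.114,28),('spirit','white',(.482,.328),.094,28),('pickle','black',(.5448,.2784),.078,24),('bits','cream',(.609,.229),.07,24)])
save('side','pics/side1.png')"
```

```text
[0.41150019 0.26906939 0.24709916]
tall px [347.8 124.6] [38.4 39.3] xy [0.4198 0.3736] circ 0.4202 0.3739 dia mm 39.6
spirit px [331.7 191.8] [24.4 37.2] xy [0.474  0.3225] circ 0.474 0.3235 dia mm 41.8
pickle px [332.8 255.1] [36.1 51.3] xy [0.5518 0.2787] circ 0.557 0.2813 dia mm 80.0
bits px [322.4 298.5] [20.2 27.7] xy [0.609  0.2291] circ 0.6096 0.2291 dia mm 39.4
tall [ 5.86  8.65 24.73]
spirit [-1.57  8.02 24.73]
pickle [-10.38   9.44  24.73]
bits [-17.94   9.11  24.73]
```

View pics/side1.png

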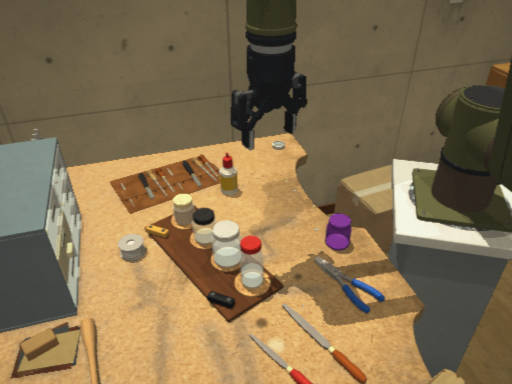

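The side view shows all four jars upright on the coasters in the right order, and the flux bottle hasn't moved. I'll check the tall jar once more from overhead.

Call:
apply_moves:
  rows:
    - [2,3,0,0,0,0,8.5]
    - [2,3,0,0,0,0,8.5]
    - [2,3,0,0,0,0,8.5]
    - [0,0,0,0,0,0,8.5]
    - [0,0,0,0,0,0,8.5]
    - [0,0,0,0,0,0,8.5]
    - [0,0,0,0,0,0,8.5]
    - [0,0,0,0,0,0,8.5]

```text
time: 29.68
tcp_pos: [0.4198, 0.3757, 0.2462]
eef_rot: [0.329, 0.944, -0.0, -0.0]
wrist_force: [-0.2, -0.0, -0.3]
width: 0.0849
finger_force: 0.0
```

```bash
python3 -c "
from rel import *
rel('pics/w14.png',[('tall','red',(.4195,.3768),.114,32)])
d=wload('pics/w14.png');im=cv2.resize(d['image'][100:300,160:360],None,fx=3,fy=3,interpolation=2);cv2.imwrite('pics/c14.png',im[:,:,::-1])
print([np.round((np.array(wproj(d,(.4195+dx,.3777+dy,.014)))-[160,100])*3) for dx,dy in((0,0),(-.0267,.0211),(.0267,-.0211),(.0211,.0267),(-.0211,-.0267))])"
```

```text
[0.41978919 0.37569002 0.24622143]
tall px [257.5 183. ] [38.  39.3] xy [0.42   0.3764] circ 0.4202 0.3759 dia mm 39.3
tall [ 0.03  0.08 24.62]
[array([293., 179.]), array([293., 100.]), array([294., 255.]), array([373., 179.]), array([214., 179.])]
```

View pics/c14.png

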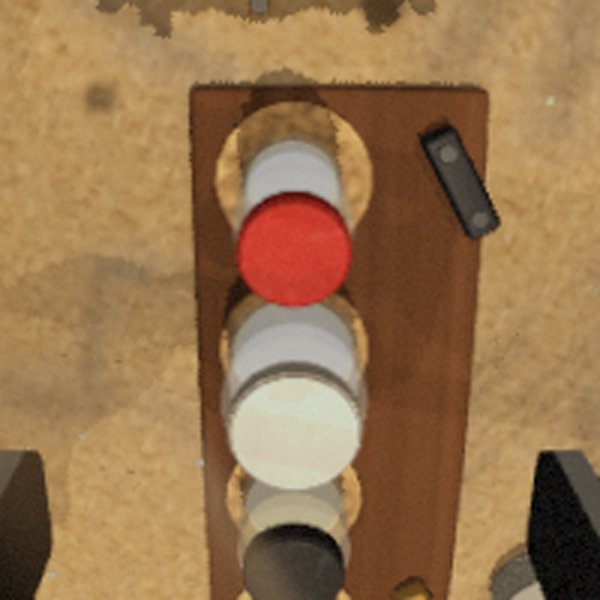

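The jars are centred across the row, and the tall jar is within about 1.5 mm of the middle of its coaster. The gripper is clear of everything, so I'm handing in.

```bash
python3 -c "
from workcell import workorder
print(workorder.job_done())"
```

```text
the job is handed in; nothing more can be done
None
```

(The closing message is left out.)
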